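# Set the flask press gauge and lock it with the key

## Task

On the dental bench, pull the yellow tab of the press's sprung gauge out until its black pointer stands within the red band on the ruler, and let it stay there. Then take the blue-handled key from the wooden rack, push its blade fully home in the slot of the brass lock on the press, turn it clockwise (seen from above) as far as it goes, and leave it standing in the lock. Leave the other tools and things on the bench where they are.

Things in the scene. Friction and masses are not known exactly. Their poses are not given: they have to be found in the camera images.
- press: White press, fixed; origin: centre of its underside, x away from its front edge. In its frame, mm: base 260 x 290 x 25; lock at (-55, 60); gauge slide along y = -85, pulled to -x; gauge housing x 50 to 125, up to z 65; ruler at y = -128, top z 30; yoke over a brass flask, x 67 to 113, y -55 to 115, its screw up to z 150.
- gauge (a joint): Sprung gauge slide: 0 = fully in, grows as it is pulled out towards the press's -x, up to 0.11 m. A drag holds it where it is left against its spring; pulling takes 5 to 10 N.
- gauge_grip (a point): Grip point of the gauge's upright yellow tab, 88 mm above the bench, 15 mm below the tab's top. The tab is 12 mm thick along press x (pinch it across this), 40 mm wide along press y, 70 mm tall; its axes are the press's.
- gauge_pointer (a point): Point on the gauge's black pointer, a 4 mm wide bar that sticks out of the foot of the tab towards press -y, over the ruler; 45 mm beside the tab's centre. It moves with the tab, and stands at the same press x.
- mark: Red band painted across the ruler, 10 mm wide along press x, 24 mm along y; origin at the centre of its underside, axes those of the press. It is at another place on the ruler each time.
- lock (a joint): Angle of the brass lock cylinder: grows as it is turned clockwise seen from above; starts at 0 to 0.25 rad, stop at 1.3 rad.
- lock_face (a point): Centre of the lock's top face, at the mouth of its slot, 73 mm above the bench. Turns with the lock: x along the slot's length, z up. Cylinder 66 mm in diameter; slot 29.5 x 12.5 mm, 33 mm deep, with a 3 mm chamfer round its mouth; two black lines on the face continue the slot.
- key: The key, upright in the rack: steel blade 26 (x) x 9 (y) x 28 mm, above it a round collar 40 mm in diameter, 6 mm thick, a 16 mm neck and a flat blue handle 56 (x) x 14 (y) x 44 (z) mm; 98 mm tall, 160 g. Origin: centre of the blade's tip, z up. Either way round fits the slot; fully home, the collar lies on the lock's face.
- key_collar (a point): Centre of the underside of the key's collar, 28 mm above the blade's tip; axes of the key.
- key_grip (a point): Centre of the key's blue handle, 76 mm above the blade's tip; axes of the key: pinch it along y (14 mm).
- rack: Fixed wooden rack block 100 (x) x 250 (y) x 45 mm; origin: centre of its underside. Three round holes, 33 mm in diameter and 40 mm deep, at y = -80, 0 and 80 mm, hold the key and two other tools in any order; the collars lie on its top.
- tool_green: Bystander in the rack: waxing tool with a round green handle 26 mm in diameter, 108 mm tall; origin at its tip.
- tool_black: Bystander in the rack: the same with a black handle.
- flask: Bystander: brass denture flask 70 x 70 x 45 mm on the press's platen, under the yoke; origin: centre of its underside.
- mug: Bystander: white mug, 80 mm in diameter and 92 mm tall, in front of the rack.
- jar: Bystander: white jar with a red cap, 56 mm in diameter and 75 mm tall, behind the rack.
- bowl: Bystander: green mixing bowl, 110 mm in diameter and 55 mm tall, at the left side.
- bottle: Bystander: amber bottle, 52 mm in diameter and 130 mm tall, at the right side.
- pliers: Bystander: pliers with orange handles, 155 mm long and 16 mm high, lying in front of the press.
There are look-alikes about, which are no part of the job. What is shaped like the key but purple is not meant.

How it is judged:
By the outcome, as a careful person would: the job done as asked, in the order asked, and still so for the second after the job is handed in, with the robot touching nothing.
It also fails if it takes over 61 s, if anything falls off the work surface, if the arm or the gripper's body presses on something with over 40 N, if the wrist force passes 120 N, or if a joint passes its speed limit or range.

## Robot

A 6-joint arm with a two-finger parallel gripper is mounted at the origin on the work surface. World frame = base frame: x ahead of the robot, y to its left, z up, the work surface at z = 0. Lengths are in m, angles in rad, forces in N, time in s.
With the tool pointing down it reaches from about 0.15 to 0.775 m from the base axis. Payload 6.1 kg.
Tool frame: the origin (TCP) lies midway between the tips of the shut fingers; the grasp point (between the pads) lies 19 mm behind it; z points along the fingers, y is the line along which they close (so a half turn about z gives the same grasp; the last joint's range is limited). The gripper opens to 85 mm and grips with 20 to 120 N. Pads are 22 mm wide; open, the fingers measure 114 mm over their backs; the gripper's body (76 mm by 85 mm) begins 54 mm behind the grasp point. The pads swing forward as they close: fully open they stand 13 mm farther back than shut.
Start: joints at [-1.342, 0.126, -0.04, 1.405, 0, 1.571], TCP at [0.119, -0.511, 0.231] pointing down, gripper open.
Joint ranges: [-2.72, 2.72], [-0.95, 1.95], [-1.27, 1.35], [-1.78, 2.02], [-1.46, 1.47], [-3.14, 3.14]. Speed limits (rad/s): [2.39, 2.39, 3.01, 3.14, 3.14, 3.14].

## Interface

Orientations are given as a unit quaternion [x, y, z, w].
In Python, from cell import robot gives the robot as it stands.
- The arm moves only by the tool servo_tool, never from a script. Its argument "commands" is text: rows parted by semicolons, each of 5 numbers parted by spaces: the shift along the tool's x, y, z normalised to -1 to 1, where 1 is 300 mm, then the turn about the tool's z normalised to -1 to 1, where 1 is 90 degrees, then the opening, from 0 (shut) to 1 (fully open). A call has 1 to 10 rows; each row is the pose to reach, as a shift and turn from the pose commanded when the call began, along the tool's axes at that moment; what a row does not reach only later rows make up. A row lasts 1/10 s, in which the tool goes at most 50 mm and 8.59 degrees, less where a joint would pass 70% of its speed; a pose out of reach is approached as far as the arm can. A call with a number of a shift or a turn outside -1 to 1 is refused whole. A call with a gripper value outside its range is refused whole. The fingers move at their own pace and stop on an object; "grip_force" is the grip in N (left out, the last holds). Time passes only in rows, so rows that repeat a pose let the fingers close. It gives the time, the measured TCP pose, the force, the opening and the grip force at its end, in the units of the state.
- robot.read_state(): the state, without advancing time (a new reading comes with each control period).
- robot.get_image(name): name is "side" or "top" or "wrist"; returns a dict with "frame" (384x512x3 uint8, red, green, blue), "fx", "fy", "cx", "cy" (pixels), "R" (3x3) and "t" (3): a world point X has camera coordinates R X + t; the wrist camera has in their place "tool_from_camera" (4x4, takes a point from camera to tool coordinates, whose origin is the TCP and whose axes are the flange's). Camera axes: x right, y down, z forward; pixel columns grow to the right and rows downward; lengths in m; the calibration is good to about 2 mm. The wrist camera is an equidistant fisheye: a pixel r from the principal point sees the ray r / f radians off the axis. A picture is of the moment at which its call begins: read the wrist's pose just before it. There is no depth.
- robot.sign_off(): hands the job in; it is judged then, once.
The state is a dict: "clock": time; "q": joint angles; "dq": joint speeds; "joint_efforts": joint torques, N m; "tool_pos": TCP position; "eef_rot": TCP orientation; "contact_force": force on the tool from outside, world axes, zero at the start; "torque": the same for the moment, N m; "opening": opening from 0.0 (shut) to 1.0 (fully open); "finger_force": force on a finger pad.
Only numpy, scipy, OpenCV 4.12 (cv2) and the standard library are available. Lean on these libraries where they do the work, as an engineer would, in place of code of your own. Each camera call takes 0.05 s, during which the arm holds its last target. There are 200 camera calls.

## Working session

There is one attempt and no reset: what is moved stays moved. The work goes in short steps, Python scripts to look and compute and a tool call to move; the robot and the scene stay as the last step left them, time stands still between calls to the robot, and variables do not carry over. Pictures are saved under pics/ and viewed, at most 10 in all, crops included, and the job is handed in when it is done.

Besides the shell and the picture viewer there is one more tool, called after "Request:" as a command line: name --argument value ..., lists and objects as JSON in quotes. servo_tool: Moves the arm, as the interface text tells. Its arguments: {"type":"object","properties":{"commands":{"type":"string"},"grip_force":{"type":"number"}},"required":["commands"]}

```bash
mkdir -p pics; ls; python3 - <<'E'
from cell import robot
import cv2,pickle,numpy as np
s=robot.read_state();print(s)
for n in("top","side","wrist"):
    d=robot.get_image(n);pickle.dump((s,d),open(f"pics/{n}0.pkl","wb"));cv2.imwrite(f"pics/{n}0.png",d["frame"][:,:,::-1])
    print(n,{k:np.round(v,4).tolist() for k,v in d.items() if k!="frame"})
E
```

```text
pics
{'clock': 0.0, 'q': array([-1.34201060e+00,  1.26371090e-01, -4.05917338e-02,  1.40538320e+00,
       -1.86968074e-06,  1.57081072e+00]), 'dq': array([ 0.0001815 ,  0.00190252,  0.00059669, -0.00048767, -0.00179978,
        0.00075678]), 'joint_efforts': array([ 3.48845724e-04, -4.35917151e+01,  3.52921343e+01,  1.73744088e-02,
       -2.53218332e-04, -3.39948603e-07]), 'tool_pos': array([ 0.11897743, -0.51093588,  0.23054058]), 'eef_rot': array([ 9.93464792e-01,  1.14136354e-01, -8.93781107e-05, -7.69675995e-04]), 'contact_force': array([ 0.01478176, -0.38350654, -0.46934478]), 'torque': array([-0.01609827, -0.00929089,  0.01584192]), 'finger_force': 0.0, 'opening': 0.9988209950853055}
top {'fx': 446.3827, 'fy': 446.3827, 'cx': 257.6033, 'cy': 194.3367, 'R': [[-0.0246, -0.9997, 0.0079], [-0.986, 0.023, -0.1654], [0.1651, -0.0118, -0.9862]], 't': [-0.0022, 0.5107, 1.8779]}
side {'fx': 361.1004, 'fy': 361.1004, 'cx': 256.8811, 'cy': 198.2567, 'R': [[0.8829, -0.4691, 0.0216], [-0.3212, -0.6368, -0.7009], [0.3426, 0.6119, -0.7129]], 't': [-0.4535, 0.2245, 1.0776]}
wrist {'fx': 297.3186, 'fy': 297.3186, 'cx': 260.8783, 'cy': 191.9838, 'tool_from_camera': [[0.0002, -0.9592, -0.2827, 0.0716], [1.0, 0.0002, 0.0003, -0.0005], [-0.0002, -0.2827, 0.9592, -0.1427], [0.0, 0.0, 0.0, 1.0]]}
```

```bash
python3 - <<'E'
import cv2
a=cv2.imread("pics/top0.png");b=cv2.imread("pics/side0.png")
cv2.imwrite("pics/top_b.png",cv2.resize(a,(800,600),interpolation=2));cv2.imwrite("pics/side_b.png",cv2.resize(b,(800,600),interpolation=2))
E
```

```text
(no output)
```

View pics/top_b.png

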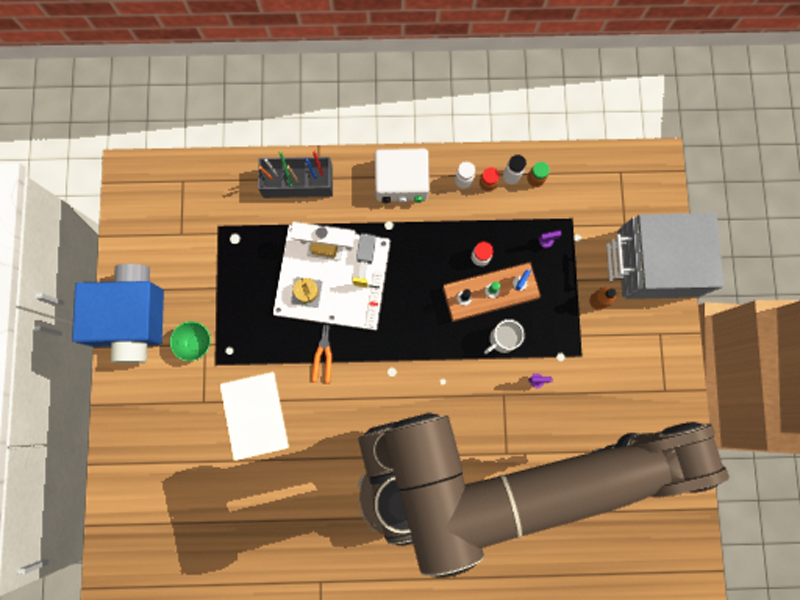

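View pics/side_b.png

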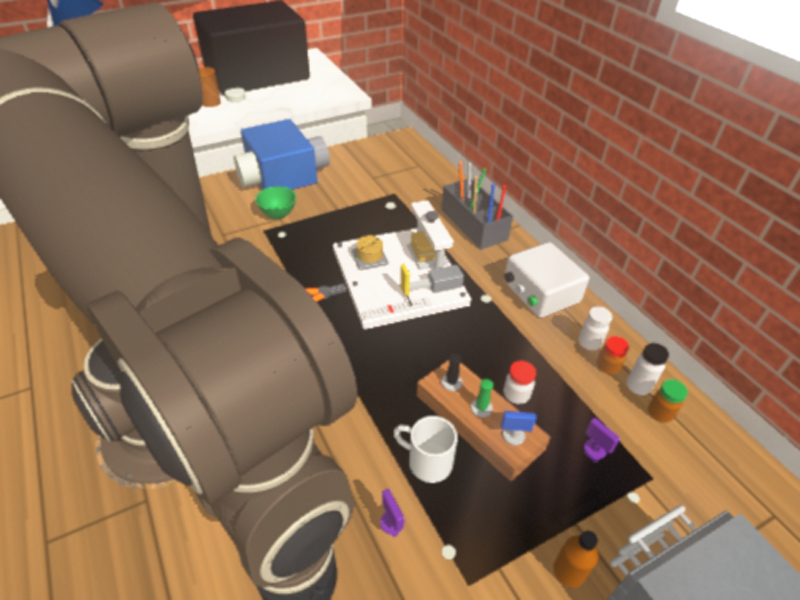

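The top view (800x600) shows the press at about (330,275), with the brass lock at (306,290), the yellow tab at (359,282) and the red band at (373,303). The rack is at (492,290). The key candidates are the blue-handled one in the rack at (522,280) and two purple look-alikes at (548,239) and (540,380), which are out of the rack. Only the blue one in the rack fits the description. The side view agrees: blue at (519,421), yellow at (406,282).

```bash
cat > h.py <<'E'
import cv2,pickle,numpy as np
from scipy.spatial.transform import Rotation as Ro
def load(n): return pickle.load(open(f"pics/{n}.pkl","rb"))
def ray(sd,uv):
    s,d=sd; uv=np.asarray(uv,float)
    x=(uv[...,0]-d["cx"])/d["fx"]; y=(uv[...,1]-d["cy"])/d["fy"]
    if "R" in d:
        v=np.stack([x,y,np.ones_like(x)],-1)@d["R"]; c=-d["R"].T@d["t"]
    else:
        r=np.hypot(x,y); k=np.sinc(r/np.pi)
        T=d["tool_from_camera"]; W=Ro.from_quat(s["eef_rot"]).as_matrix()
        v=np.stack([x*k,y*k,np.cos(r)],-1)@T[:3,:3].T@W.T; c=s["tool_pos"]+W@T[:3,3]
    return c,v/np.linalg.norm(v,axis=-1,keepdims=True)
def onz(sd,uv,z):
    c,v=ray(sd,uv); return c+v*((z-c[2])/v[...,2])[...,None]
def tri(*obs):
    A=np.zeros((3,3));b=np.zeros(3);L=[]
    for sd,uv in obs:
        c,v=ray(sd,uv);P=np.eye(3)-np.outer(v,v);A+=P;b+=P@c;L.append((c,P))
    X=np.linalg.solve(A,b);return X,[float(np.linalg.norm(P@(X-c))) for c,P in L]
H=dict(blue=((100,130,60),(125,255,255)),yellow=((24,150,120),(34,255,255)),red=((0,140,100),(6,255,255)),gold=((14,110,60),(26,255,255)),purple=((130,80,40),(160,255,255)),green=((45,120,60),(80,255,255)),white=((0,0,150),(179,60,255)))
def mask(f,col,box=None):
    m=cv2.inRange(cv2.cvtColor(f,cv2.COLOR_RGB2HSV),*map(np.array,H[col]))
    if box:
        z=np.zeros_like(m);a,b,c,e=box;z[b:e,a:c]=m[b:e,a:c];m=z
    return m
def blobs(f,col,box=None,amin=5):
    n,l,st,ce=cv2.connectedComponentsWithStats(mask(f,col,box))
    return sorted([(int(st[i][4]),ce[i].round(2).tolist(),st[i][:4].tolist()) for i in range(1,n) if st[i][4]>=amin],reverse=True)
def snap(robot,cam,n):
    s=robot.read_state();d=robot.get_image(cam);pickle.dump((s,d),open(f"pics/{n}.pkl","wb"));cv2.imwrite(f"pics/{n}.png",d["frame"][:,:,::-1]);return s,d
E
python3 - <<'E'
from h import *
T=load("top0");S=load("side0")
boxT=dict(blue=(320,160,350,200),yellow=(215,165,245,195),red=(228,180,250,215),gold=(180,170,212,202))
boxS=dict(blue=(300,250,360,300),yellow=(245,160,275,200),red=(235,185,270,215),gold=(220,145,255,175))
for c in boxT:
    a=blobs(T[1]["frame"],c,boxT[c])[:2];b=blobs(S[1]["frame"],c,boxS[c])[:2];print(c,a,b)
    if a and b:
        X,r=tri((T,a[0][1]),(S,b[0][1]));print(X.round(4),np.round(r,4))
# press corners (full-res px from 800 view)
print(onz(T,np.array([[287,223],[391,240],[378,329],[274,314]])*.64,.025).round(3))
# rack corners
print(onz(T,np.array([[444,287],[535,263],[541,297],[453,321]])*.64,.045).round(3))
f=T[1]["frame"][150:255,320:370,::-1]
g=S[1]["frame"][230:320,285:400,::-1]
cv2.imwrite("pics/crop1.png",np.hstack([cv2.resize(f,(280,590),interpolation=2),cv2.resize(g,(510,590))]))
E
```

```text
blue [(38, [334.32, 178.68], [330, 173, 9, 12])] [(201, [331.95, 268.94], [322, 264, 21, 11])]
[ 0.5633 -0.3401  0.0924] [0.0019 0.0019]
yellow [(19, [230.0, 179.0], [226, 178, 9, 3])] [(36, [259.92, 178.22], [257, 170, 5, 19])]
[0.5771 0.1017 0.0652] [0.0012 0.0012]
red [(8, [238.62, 193.88], [237, 193, 5, 3])] []
gold [(197, [195.35, 185.3], [188, 178, 16, 16])] [(250, [236.27, 158.75], [228, 150, 17, 18])]
[0.5553 0.2513 0.0531] [0.0011 0.0011]
[[0.752 0.306 0.025]
 [0.696 0.013 0.025]
 [0.444 0.055 0.025]
 [0.493 0.342 0.025]]
[[ 0.554 -0.13   0.045]
 [ 0.616 -0.386  0.045]
 [ 0.52  -0.397  0.045]
 [ 0.459 -0.152  0.045]]
```

View pics/crop1.png

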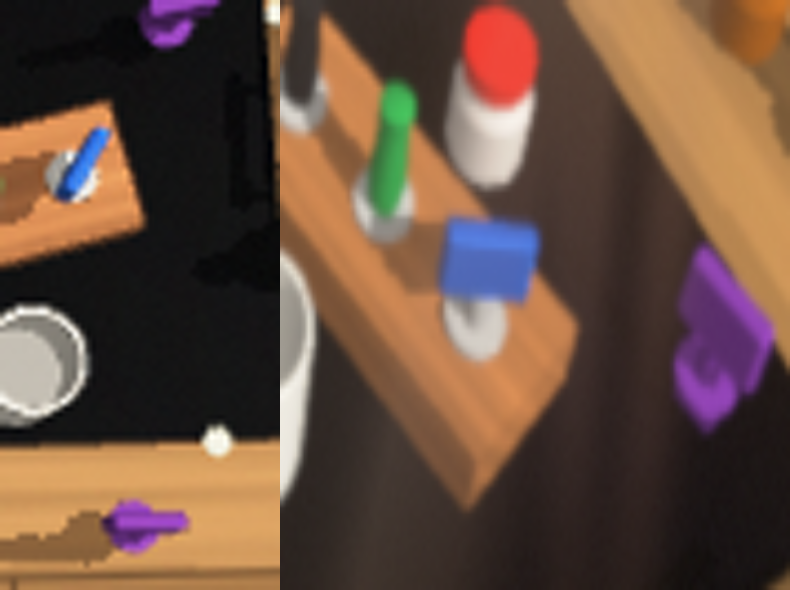

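The crop confirms it: the blue key stands in the rack's right-end hole, its handle running along the diagonal from (70,195) to (105,130). Both purple ones are outside the rack. Its handle height triangulates to 92 mm, against the expected 93 mm. The gauge comes first, so I'll approach it.

Request:
servo_tool --commands "1 -0.84 -0.17 0.95 1;1 -0.84 -0.17 0.95 1;1 -0.84 -0.17 0.95 1;1 -0.84 -0.17 0.95 1;1 -0.84 -0.17 0.95 1;1 -0.84 -0.17 0.95 1;1 -0.84 -0.17 0.95 1;1 -0.84 -0.17 0.95 1;1 -0.84 -0.17 0.95 1;1 -0.84 -0.17 0.95 1" --grip_force 40

```text
clock: 1.15
tool_pos: [0.2522, -0.2832, 0.2813]
eef_rot: [0.893, -0.447, 0.021, -0.052]
contact_force: [-0.8, 0.1, -0.7]
opening: 1.003
finger_force: 0.0
```

```bash
cat >> h.py <<'E'
def go(robot,target,yaw=None):
    s=robot.read_state();W=Ro.from_quat(s["eef_rot"]).as_matrix();d=W.T@(np.array(target)-s["tool_pos"])
    y=np.degrees(np.arctan2(W[1,0],W[0,0]))
    t=0 if yaw is None else -((yaw-y+180)%360-180)/90
    print("clock",round(s["clock"],2),"pos",s["tool_pos"].round(4),"yaw",y.round(2),"tilt",W[:,2].round(3),"q6",s["q"][5].round(2),"F",s["contact_force"].round(1),"open",round(s["opening"],3),"units",(d/.3).round(4),"turn",round(t,4))
E
python3 - <<'E'
from cell import robot
from h import *
go(robot,(.56,.10,.28),-99)
E
```

```text
clock 1.15 pos [ 0.2522 -0.2832  0.2813] yaw -53.21 tilt [ 0.083  0.074 -0.994] q6 3.14 F [-0.8  0.1 -0.7] open 1.003 units [-0.4084 -1.5759  0.1839] turn 0.5088
```

Request:
servo_tool --commands "0 -0.8 0 -1 1;0 -0.8 0 -1 1;0 -0.8 0 -1 1;0 -0.8 0 -1 1;0 -0.8 0 -1 1;0 -0.8 0 -1 1;0 -0.8 0 -1 1;0 -0.8 0 -1 1;0 -0.8 0 -1 1;0 -0.8 0 -1 1"

```text
clock: 2.15
tool_pos: [0.4431, -0.141, 0.3072]
eef_rot: [0.957, 0.284, 0.05, -0.024]
contact_force: [-0.4, -0.3, -1.0]
opening: 1.006
finger_force: 0.0
```

```bash
python3 - <<'E'
from cell import robot
from h import *
go(robot,(.57,.03,.29),81)
E
```

```text
clock 2.15 pos [ 0.4431 -0.141   0.3072] yaw 32.98 tilt [ 0.081  0.073 -0.994] q6 2.2 F [-0.4 -0.3 -1. ] open 1.006 units [ 0.6551 -0.2457  0.1332] turn -0.5335
```

The first turn ran q6 into its range limit and left a 6° tilt. I'll undo it by pushing the opposite limit at the mirrored side, with the arm high and clear.

Request:
servo_tool --commands "-0.73 0.28 0 -1 1;-0.73 0.28 0 -1 1;-0.73 0.28 0 -1 1;-0.73 0.28 0 -1 1;-0.73 0.28 0 -1 1;-0.73 0.28 0 -1 1;-0.73 0.28 0 -1 1;-0.73 0.28 0 -1 1;-0.73 0.28 0 -1 1;-0.73 0.28 0 -1 1"

```text
clock: 3.15
tool_pos: [0.305, -0.3292, 0.2819]
eef_rot: [0.559, 0.827, 0.053, 0.013]
contact_force: [0.8, -0.6, 0.7]
opening: 0.998
finger_force: 0.0
```

Request:
servo_tool --commands "0 0 0 -1 1;0 0 0 -1 1;0 0 0 -1 1;0 0 0 -1 1;0 0 0 -1 1;0 0 0 -1 1;0 0 0 -1 1;0 0 0 -1 1;0 0 0 -1 1;0 0 0 -1 1"

```text
clock: 4.15
tool_pos: [0.3051, -0.3291, 0.282]
eef_rot: [-0.155, 0.986, 0.03, 0.046]
contact_force: [0.6, 0.2, -0.2]
opening: 0.994
finger_force: 0.0
```

```bash
python3 - <<'E'
from cell import robot
from h import *
go(robot,(.30,-.33,.30))
print(robot.read_state()["q"].round(3))
E
```

```text
clock 4.15 pos [ 0.3051 -0.3291  0.282 ] yaw -162.24 tilt [ 0.082  0.074 -0.994] q6 -1.21 F [ 0.6  0.2 -0.2] open 0.994 units [ 0.011   0.005  -0.0613] turn 0
[-0.896 -0.01  -0.078  1.509  0.11  -1.208]
```

Request:
servo_tool --commands "0 0 0 -1 1;0 0 0 -1 1;0 0 0 -1 1;0 0 0 -1 1;0 0 0 -1 1;0 0 0 -1 1;0 0 0 -1 1;0 0 0 -1 1;0 0 0 -1 1;0 0 0 -1 1"

```text
clock: 5.15
tool_pos: [0.3051, -0.3291, 0.282]
eef_rot: [0.786, -0.616, 0.01, -0.054]
contact_force: [-0.0, 0.6, 0.5]
opening: 1.0
finger_force: 0.0
```

Request:
servo_tool --commands "0 0 0 -0.5 1;0 0 0 -0.5 1;0 0 0 -0.5 1;0 0 0 -0.5 1;0 0 0 -0.5 1"

```text
clock: 5.65
tool_pos: [0.3467, -0.2821, 0.2817]
eef_rot: [0.936, -0.35, 0.018, -0.019]
contact_force: [-0.4, -0.7, 0.1]
opening: 1.003
finger_force: 0.0
```

```bash
python3 - <<'E'
from cell import robot
from h import *
go(robot,(.30,-.33,.30))
print(robot.read_state()["q"].round(3))
E
```

```text
clock 5.65 pos [ 0.3467 -0.2821  0.2817] yaw -41.04 tilt [ 0.048  0.023 -0.999] q6 -3.14 F [-0.4 -0.7  0.1] open 1.003 units [-0.0112  0.2193 -0.072 ] turn 0
[-0.715 -0.035 -0.099  1.485  0.048 -3.141]
```

Request:
servo_tool --commands "-0.14 0.73 0 0.3 1;-0.14 0.73 0 0.3 1;-0.14 0.73 0 0.3 1;-0.14 0.73 0 0.3 1;-0.14 0.73 0 0.3 1;-0.14 0.73 0 0.2 1;-0.14 0.73 0 0.1 1;-0.14 0.73 0 0.1 1"

```text
clock: 6.45
tool_pos: [0.2439, -0.372, 0.2701]
eef_rot: [0.881, -0.472, 0.001, 0.007]
contact_force: [-0.2, -0.8, 0.3]
opening: 0.998
finger_force: 0.0
```

```bash
python3 - <<'E'
from cell import robot
from h import *
go(robot,(.30,-.33,.30))
print(robot.read_state()["q"].round(3))
E
```

```text
clock 6.45 pos [ 0.2439 -0.372   0.2701] yaw -56.38 tilt [-0.005 -0.014 -1.   ] q6 -3.14 F [-0.2 -0.8  0.3] open 0.998 units [-0.0122 -0.2319 -0.1024] turn 0
[-0.983 -0.03  -0.119  1.472 -0.012 -3.14 ]
```

Request:
servo_tool --commands "-0.6 -1 0 0 1;-0.6 -1 0 0 1;-0.6 -1 0 0 1;-0.6 -1 0 0 1;-0.6 -1 0 0 1;-0.6 -1 0 0 1;-0.6 -1 0 0 1;-0.6 -1 0 0 1"

```text
clock: 7.25
tool_pos: [0.3956, -0.0515, 0.2648]
eef_rot: [0.883, -0.469, 0.001, 0.006]
contact_force: [-0.8, -0.8, -0.3]
opening: 1.0
finger_force: 0.0
```

Request:
servo_tool --commands "0 -0.63 0.06 0.47 1;0 -0.63 0.06 0.47 1;0 -0.63 0.06 0.47 1;0 -0.63 0.06 0.47 1;0 -0.63 0.06 0.47 1;0 -0.63 0.06 0.47 1;0 -0.63 0.06 0.47 1"

```text
clock: 7.95
tool_pos: [0.5511, 0.0468, 0.2452]
eef_rot: [-0.652, 0.758, -0.004, -0.006]
contact_force: [0.3, -0.9, 0.3]
opening: 1.001
finger_force: 0.0
```

```bash
python3 - <<'E'
from cell import robot
from h import *
snap(robot,"wrist","w1")
go(robot,(.55,.05,.25),-99)
i=cv2.imread("pics/w1.png");cv2.imwrite("pics/w1b.png",cv2.resize(i,(800,600),interpolation=2))
E
```

```text
clock 8.0 pos [0.551  0.0467 0.2455] yaw -98.66 tilt [-0.004 -0.014 -1.   ] q6 -1.33 F [ 0.3 -0.4 -0. ] open 1.001 units [-0.0103  0.005  -0.015 ] turn 0.0037
```

View pics/w1b.png

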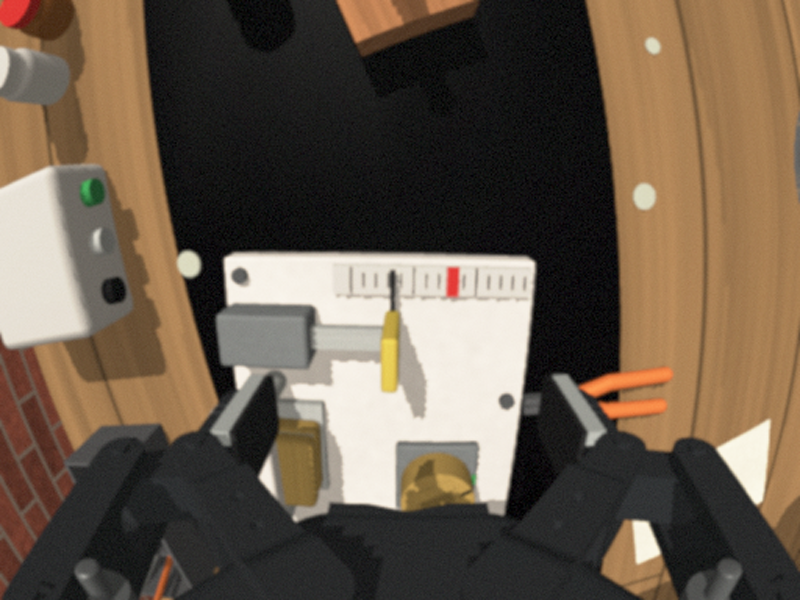

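The wrist view (800x600) shows the black pointer at (392,270–310), the red band at (453,282), the yellow tab at (390,312–390), and the lock at (438,480), partly hidden by the gripper. The press's ruler-side corners are at (228,256) and (533,260). Image right is press -x.

```bash
python3 - <<'E'
from h import *
w=load("w1");f=w[1]["frame"];g=cv2.cvtColor(f,cv2.COLOR_RGB2GRAY)
c=cv2.cornerSubPix(g,np.float32([[146,164],[341,167]]).reshape(-1,1,2),(5,5),(-1,-1),(3,50,.01)).reshape(-1,2)
P=onz(w,c,.025);print("corners",c.round(1),P.round(4),"len",np.linalg.norm(P[1]-P[0]))
# right edge (front of press): white->black transition along rows 175..245
ed=[]
for r in range(180,246,5):
    row=g[r,310:360].astype(int);k=np.argmin(np.diff(row));ed.append([310+k+.5,r])
E=onz(w,np.array(ed),.025)[:,:2];d=np.linalg.svd(E-E.mean(0))[2][0]
ex=(P[0]-P[1])[:2];print("yaw from long edge",np.degrees(np.arctan2(ex[1],ex[0])),"from front edge",np.degrees(np.arctan2(d[1],d[0])))
yaw=np.arctan2(ex[1],ex[0]);u=np.array([np.cos(yaw),np.sin(yaw)]);n=np.array([-u[1],u[0]])
o=P.mean(0)[:2]+n*.145;print("origin",o)
def pp(X):return ((X[...,:2]-o)@np.array([u,n]).T*1000).round(1)
b=blobs(f,"red",(270,160,310,200));print(b[:2]);M=onz(w,np.array(b[0][1]),.031);print("mark",M.round(4),pp(M))
# pointer: dark pixels
m=(g<70).astype(np.uint8);z=np.zeros_like(m);z[170:199,240:262]=m[170:199,240:262]
ys,xs=np.nonzero(z);print("pointer px",xs.mean(),ys.mean(),ys.min(),ys.max(),len(xs))
for y in range(172,200,3):
    q=xs[ys==y]; 
    if len(q):print(y,q.mean(),pp(onz(w,np.array([q.mean(),y]),.036)))
yb=blobs(f,"yellow",(230,190,270,260));print(yb[:2])
for sd,nm,bx in((load("top0"),"top",(215,165,245,195)),(load("side0"),"side",(245,160,275,200))):
    for a in blobs(sd[1]["frame"],"yellow",bx)[:2]:print(nm,a)
for z in(.09,.103):print("tab c",z,onz(w,np.array(yb[0][1]),z),pp(onz(w,np.array(yb[0][1]),z)))
T=np.array(np.nonzero(mask(f,"yellow",(230,190,270,260)))).T
for y in range(196,254,6):
    q=T[T[:,0]==y,1]
    if len(q):print(y,q.min(),q.max(),pp(onz(w,np.array([[q.min()-.5,y],[q.max()+.5,y]]),.103)).tolist())
L=(-.055*u+.06*n)+o;print("lock pred",L,"tab line",)
E
```

```text
corners [[142.7 164.6]
 [342.2 167.2]] [[0.7024 0.0184 0.025 ]
 [0.4474 0.0616 0.025 ]] len 0.2586184839744305
yaw from long edge -9.60150327678228 from front edge 80.32458163635987
origin [0.59904404 0.1829732 ]
[(112, [289.32, 180.67], [286, 172, 7, 18])]
mark [0.5176 0.0677 0.031 ] [ -61.1 -127.2]
pointer px 250.75862068965517 183.51724137931035 174 197 29
175 251.0 [ -13.6 -134.6]
178 250.5 [ -13.1 -130.9]
181 250.5 [ -13.1 -127.1]
184 251.0 [ -13.7 -123.4]
187 251.0 [ -13.8 -119.6]
190 251.0 [ -13.8 -115.8]
193 251.0 [ -13.8 -111.9]
196 251.0 [ -13.9 -108.1]
[(234, [248.2, 232.4], [245, 217, 9, 33])]
top (19, [230.0, 179.0], [226, 178, 9, 3])
side (36, [259.92, 178.22], [257, 170, 5, 19])
tab c 0.09 [0.5729137  0.10380238 0.09      ] [-12.6 -82.4]
tab c 0.103 [0.57150889 0.09833845 0.103     ] [-13. -88.]
214 247 247 [[-11.2, -108.5], [-12.3, -108.5]]
220 245 252 [[-9.2, -101.9], [-17.4, -102.0]]
226 245 252 [[-9.2, -95.2], [-17.5, -95.4]]
232 245 252 [[-9.2, -88.4], [-17.5, -88.6]]
238 245 251 [[-9.1, -81.5], [-16.5, -81.7]]
244 245 251 [[-9.1, -74.5], [-16.6, -74.6]]
lock pred [0.55482217 0.2513064 ] tab line
```

```bash
python3 - <<'E'
from cell import robot
from h import *
go(robot,(.5718,.1014,.072),-99.6)
E
```

```text
clock 8.0 pos [0.551  0.0467 0.2455] yaw -98.66 tilt [-0.004 -0.014 -1.   ] q6 -1.33 F [ 0.3 -0.4 -0. ] open 1.001 units [-0.1993 -0.042   0.5755] turn 0.0104
```

Request:
servo_tool --commands "-0.2 -0.042 0 0.01 1;-0.2 -0.042 0.1 0.01 1;-0.2 -0.042 0.25 0.01 1;-0.2 -0.042 0.4 0.01 1;-0.2 -0.042 0.5 0.01 1;-0.2 -0.042 0.575 0.01 1;-0.2 -0.042 0.575 0.01 1"

```text
clock: 8.7
tool_pos: [0.5697, 0.1009, 0.0692]
eef_rot: [-0.645, 0.764, -0.003, -0.008]
contact_force: [0.0, -0.2, 0.6]
opening: 1.0
finger_force: 0.0
```

Request:
servo_tool --commands "0 0 0 0 0;0 0 0 0 0;0 0 0 0 0;0 0 0 0 0;0 0 0 0 0;0 0 0 0 0;0 0 0 0 0;0 0 0 0 0" --grip_force 40

```text
clock: 9.5
tool_pos: [0.5727, 0.1023, 0.0726]
eef_rot: [-0.645, 0.764, -0.004, -0.006]
contact_force: [-1.5, 0.1, 5.6]
opening: 0.138
finger_force: 39.9
```

```bash
python3 - <<'E'
from cell import robot
from h import *
snap(robot,"wrist","w2")
go(robot,(.5718,.1014,.072),-99.6)
i=cv2.imread("pics/w2.png");cv2.imwrite("pics/w2b.png",cv2.resize(i,(800,600),interpolation=2))
E
```

```text
clock 9.55 pos [0.5727 0.1022 0.0726] yaw -99.68 tilt [-0.003 -0.014 -1.   ] q6 -1.22 F [-1.7 -0.2  6.2] open 0.134 units [0.0032 0.0025 0.0021] turn -0.0009
```

View pics/w2b.png

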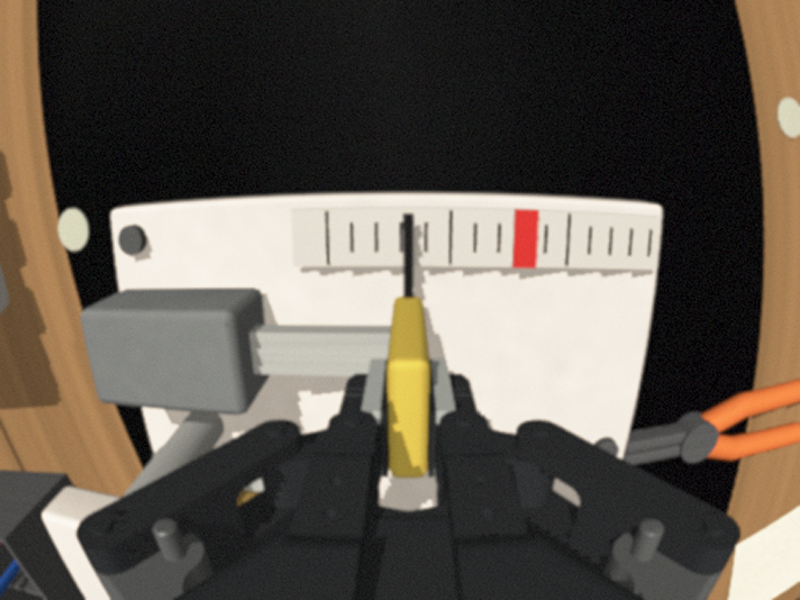

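The grip is on the tab: pointer at (408,235), red band at (525,239), about 47.5 mm apart in agreement with the first view. Now the pull.

Request:
servo_tool --commands "0 0.04 0 0 0;0 0.08 0 0 0;0 0.12 0 0 0;0 0.15 0 0 0;0 0.158 0 0 0;0 0.158 0 0 0;0 0.158 0 0 0"

```text
clock: 10.25
tool_pos: [0.5269, 0.1101, 0.0726]
eef_rot: [-0.645, 0.764, -0.005, -0.005]
contact_force: [4.8, -1.5, 4.2]
opening: 0.137
finger_force: 40.9
```

```bash
cat > gm.py <<'E'
from cell import robot
from h import *
import sys
w=snap(robot,"wrist",sys.argv[1]);f=w[1]["frame"];g=cv2.cvtColor(f,cv2.COLOR_RGB2GRAY)
u=np.array([.986,-.1668])
b=blobs(f,"red",(200,100,420,200));print(b[:3])
M=onz(w,np.array(b[0][1]),.031)
ys,xs=np.nonzero(g[130:190,245:275]<60);print("ptr",xs.mean()+245,ys.mean()+130,ys.min()+130,ys.max()+130,len(xs))
r=int(round(b[0][1][1]));
for y in range(ys.min()+130+3,ys.max()+130,5):
    q=xs[ys==y-130]+245
    if len(q):
        X=onz(w,np.array([q.mean(),y]),.036);print(y,q.mean(),"dx mm",((M-X)[:2]@u*1000).round(1))
go(robot,(.5718,.1014,.072),-99.6)
E
python3 gm.py w3
```

```text
[(328, [264.72, 150.76], [257, 134, 14, 36])]
ptr 261.281746031746 159.7579365079365 137 189 252
140 261.0 dx mm -2.3
145 261.5 dx mm -2.0
150 261.5 dx mm -2.0
155 261.5 dx mm -2.0
160 261.5 dx mm -2.0
165 261.5 dx mm -2.0
170 261.0 dx mm -2.3
175 261.0 dx mm -2.3
180 261.0 dx mm -2.4
185 261.0 dx mm -2.4
clock 10.3 pos [0.5269 0.1101 0.0726] yaw -99.69 tilt [-0.002 -0.014 -1.   ] q6 -1.19 F [ 4.6 -1.4  4.2] open 0.132 units [ 0.0034 -0.1524  0.0023] turn -0.0011
```

Request:
servo_tool --commands "0 0.007 0 0 0;0 0.007 0 0 0;0 0.007 0 0 0"

```text
clock: 10.6
tool_pos: [0.5251, 0.1104, 0.0727]
eef_rot: [-0.645, 0.764, -0.005, -0.005]
contact_force: [5.7, -1.8, 2.9]
opening: 0.134
finger_force: 40.9
```

Request:
servo_tool --commands "0 0 0 0 0.4;0 0 0 0 0.4;0 0 0 0 0.4;0 0 0 0 0.4;0 0 0 0 0.4"

```text
clock: 11.1
tool_pos: [0.5233, 0.1105, 0.0717]
eef_rot: [-0.645, 0.764, -0.004, -0.006]
contact_force: [0.2, -0.0, 0.5]
opening: 0.397
finger_force: 0.0
```

```bash
python3 gm.py w4; python3 -c "
import cv2
i=cv2.imread('pics/w4.png');cv2.imwrite('pics/w4b.png',cv2.resize(i[100:300,130:400],(800,592),interpolation=2))"
```

```text
[(355, [257.27, 150.73], [251, 134, 15, 37])]
ptr 257.8781512605042 160.49579831932772 138 189 238
141 258.0 dx mm 0.5
146 257.5 dx mm 0.2
151 257.5 dx mm 0.2
156 258.0 dx mm 0.5
161 258.0 dx mm 0.5
166 258.0 dx mm 0.5
171 257.5 dx mm 0.1
176 258.0 dx mm 0.4
181 258.0 dx mm 0.4
186 258.0 dx mm 0.4
clock 11.15 pos [0.5234 0.1105 0.0718] yaw -99.68 tilt [-0.005 -0.014 -1.   ] q6 -1.19 F [ 0.4 -0.2  0.3] open 0.4 units [ 0.0028 -0.1643 -0.0011] turn -0.0009
```

View pics/w4b.png

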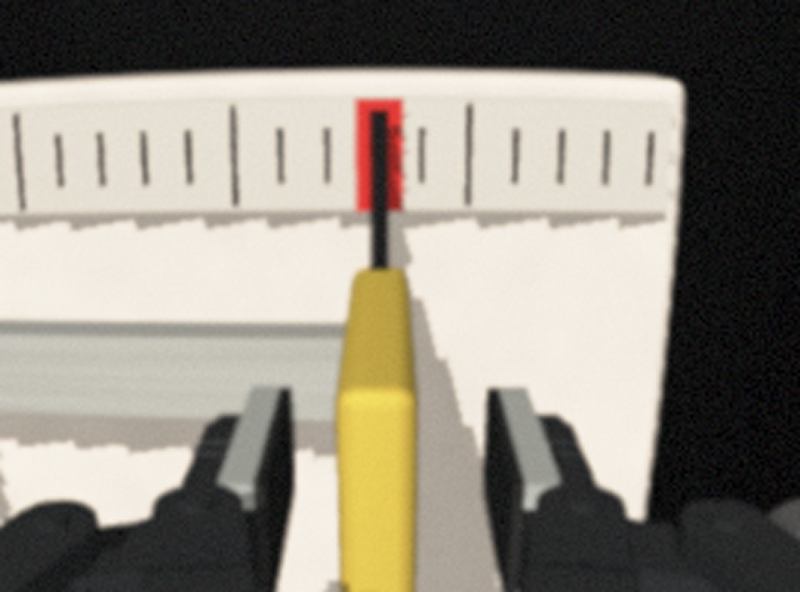

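The pointer, at (378,190) in the crop, stands in the middle of the red band (357–402), and the tab is released. Next I'll lift clear and look at the lock from above.

Request:
servo_tool --commands "0 0 -0.15 0 0.6;0 0 -0.3 0 0.6;0 0 -0.45 0 0.8;0 0 -0.6 0 1;-0.15 0 -0.75 0 1;-0.3 0 -0.75 0 1;-0.45 0 -0.75 0 1;-0.6 0 -0.75 0 1;-0.65 0 -0.75 0 1;-0.65 0 -0.75 0 1"

```text
clock: 12.15
tool_pos: [0.5572, 0.3079, 0.2926]
eef_rot: [-0.646, 0.763, -0.004, -0.007]
contact_force: [0.8, -0.0, 0.2]
opening: 1.004
finger_force: 0.0
```

```bash
python3 - <<'E'
from cell import robot
from h import *
w=snap(robot,"wrist","w5");f=w[1]["frame"]
go(robot,(.56,.3,.3))
b=blobs(f,"gold",None,100);print(b[:4])
o=np.array([.59904,.18297]);u=np.array([.986,-.1668]);n=np.array([.1668,.986]);L=o-.055*u+.06*n
# predicted pixel by brute nearest
uu,vv=np.meshgrid(np.arange(512),np.arange(384));X=onz(w,np.stack([uu,vv],-1),.073);D=np.hypot(X[...,0]-L[0],X[...,1]-L[1]);k=np.unravel_index(D.argmin(),D.shape);print("pred px",k[::-1])
y,x=k;y0,x0=max(y-50,0),max(x-65,0);c=f[y0:y0+100,x0:x0+133,::-1];print(x0,y0);cv2.imwrite("pics/w5c.png",cv2.resize(c,None,fx=6,fy=6,interpolation=2))
E
```

```text
clock 12.2 pos [0.5571 0.3063 0.2932] yaw -99.6 tilt [-0.005 -0.015 -1.   ] q6 -0.9 F [ 0.8  0.1 -0.1] open 1.001 units [ 0.0196 -0.0129 -0.0224] turn 0
[(29782, [448.5, 137.91], [363, 0, 149, 334]), (14494, [85.72, 144.66], [9, 0, 145, 290]), (8002, [261.26, 300.58], [166, 265, 180, 69]), (2177, [254.24, 122.12], [228, 96, 53, 53])]
pred px (np.int64(254), np.int64(122))
189 72
```

View pics/w5c.png

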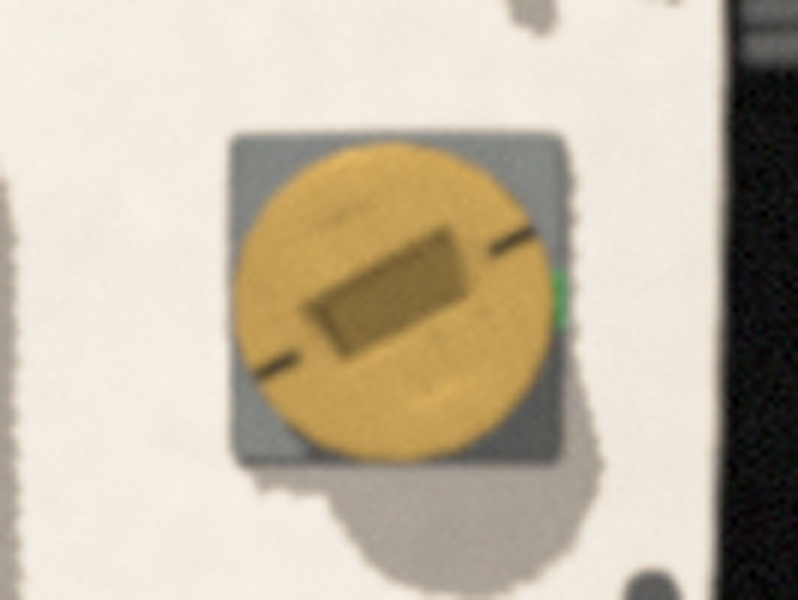

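The lock face centre is at crop (394,302), i.e. (254.7,122.3) in the full image. The slot and its lines run from (275,365) to (515,240). Next I'll compute the lock's pose and go to look at the key.

Request:
servo_tool --commands "1 0 0 0 1;1 0 0 0 1;1 0 0 0 1;1 0 0 0 1;1 0 0 0 1;1 0 0 0 1;1 0 0 0 1"

```text
clock: 12.9
tool_pos: [0.5046, 0.0038, 0.2998]
eef_rot: [-0.641, 0.767, -0.005, -0.006]
contact_force: [-0.4, -0.1, 0.8]
opening: 0.999
finger_force: 0.0
```

Request:
servo_tool --commands "0.9 -0.38 0 0 1;0.9 -0.38 0 0 1;0.9 -0.38 0 0 1;0.9 -0.38 0 0 1;0.9 -0.38 0 0 1;0.9 -0.38 0 0 1;0.9 -0.38 0 0 1;0.9 -0.38 0 0 1"

```text
clock: 13.7
tool_pos: [0.5728, -0.2766, 0.3018]
eef_rot: [-0.644, 0.765, -0.004, -0.006]
contact_force: [-0.1, 0.7, 0.4]
opening: 0.995
finger_force: 0.0
```

```bash
python3 - <<'E'
from cell import robot
from h import *
w=load("w5");f=w[1]["frame"]
m=mask(f,"gold",(220,90,290,155));c=max(cv2.findContours(m,0,1)[0],key=cv2.contourArea)
e=cv2.fitEllipse(cv2.convexHull(c));print("ellipse",e)
C=onz(w,np.array(e[0]),.073);print("lock",C.round(4))
pts=c.reshape(-1,2);D=np.hypot(*(onz(w,pts.astype(float),.073)-C)[:,:2].T);print("diam",2*np.median(D)*1000+.6)
hsv=cv2.cvtColor(f,cv2.COLOR_RGB2HSV)
for t in(70,100):
    z=np.zeros_like(m);cv2.circle(z,(int(e[0][0]+.5),int(e[0][1]+.5)),24,1,-1)
    # slot + lines: darker than the brass
    Y,X=np.nonzero((hsv[...,2]<t)&(z>0));P=onz(w,np.stack([X,Y],-1).astype(float),.073)[:,:2]
    R=np.hypot(*(P-C[:2]).T);P=P[R>.018]
    if len(P)>3:
        d=np.linalg.svd(P-P.mean(0))[2][0];print(t,len(P),"slot yaw",np.degrees(np.arctan2(d[1],d[0]))%180,"mid",P.mean(0))
a=onz(w,np.array([[45.8,60.8],[85.8,40]])+[189,72],.073);dd=a[1]-a[0];print("hand",np.degrees(np.arctan2(dd[1],dd[0]))%180,a.mean(0))
w=snap(robot,"wrist","w6");f=w[1]["frame"];go(robot,(.575,-.275,.29))
print(blobs(f,"blue",None,60)[:4])
cv2.imwrite("pics/w6b.png",cv2.resize(cv2.imread("pics/w6.png"),(800,600),interpolation=2))
E
```

```text
ellipse ((254.20156860351562, 122.14117431640625), (52.31946563720703, 52.56315994262695), 119.9712905883789)
lock [0.5548 0.2512 0.073 ]
diam 63.87914640015334
100 8 slot yaw 18.521157818376413 mid [0.55486516 0.25089921]
hand 18.017487458907624 [0.55428771 0.25149162 0.073     ]
clock 13.75 pos [ 0.5729 -0.2754  0.3024] yaw -99.77 tilt [-0.004 -0.014 -1.   ] q6 -1.84 F [ 0.2  0.3 -0.3] open 1.001 units [-0.0031 -0.0067  0.0413] turn 0
[(461, [259.62, 117.08], [237, 105, 46, 25])]
```

View pics/w6b.png

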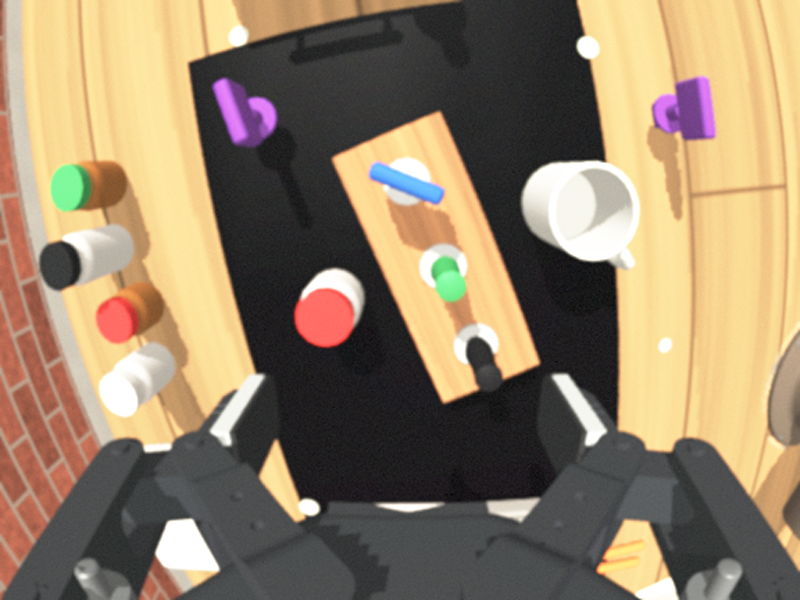

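In the wrist view (800x600) the blue handle is at (407,183) over its collar at (407,182), in the rack hole nearest the far end. Green is at (447,275), black at (483,365), and the purple look-alikes at (245,113) and (690,108) are outside the rack.

```bash
python3 - <<'E'
from cell import robot
from h import *
w=load("w6");f=w[1]["frame"]
m=mask(f,"blue",(230,95,295,140));c=max(cv2.findContours(m,0,1)[0],key=cv2.contourArea)
r=cv2.minAreaRect(c);print(r);B=cv2.boxPoints(r);P=onz(w,B,.115)
print("box mm",[round(np.linalg.norm(P[i]-P[i-1])*1000,1) for i in range(4)])
k=np.argmax([np.linalg.norm(P[i]-P[i-1]) for i in range(4)]);d=P[k]-P[k-1];print("key yaw",np.degrees(np.arctan2(d[1],d[0]))%180)
print("centre at .115",onz(w,np.array(r[0]),.115).round(4),"centroid",onz(w,np.array([259.62,117.08]),.115).round(4))
T=load("top0");S=load("side0")
print(tri((w,[259.62,117.08]),(S,[331.95,268.94])),tri((w,[259.62,117.08]),(T,[334.32,178.68])))
# collar: white pixels, fit
mw=mask(f,"white",(240,95,285,135))|m;c=max(cv2.findContours(mask(f,"white",(240,95,285,135)),0,1)[0],key=cv2.contourArea)
Y,X=np.nonzero(mask(f,"white",(240,95,285,135)));h=cv2.convexHull(np.stack([X,Y],-1).astype(np.int32));e=cv2.minEnclosingCircle(h);print("collar",e,onz(w,np.array(e[0]),.051).round(4))
go(robot,(.5633,-.3401,.20),152)
E
```

```text
((259.67242431640625, 117.06895446777344), (47.35231399536133, 10.027547836303711), 21.801410675048828)
box mm [np.float64(52.4), np.float64(11.1), np.float64(52.2), np.float64(11.2)]
key yaw 148.05992788928376
centre at .115 [ 0.5625 -0.3385  0.115 ] centroid [ 0.5625 -0.3385  0.115 ]
(array([ 0.56378601, -0.3394805 ,  0.09282481]), [0.0017922924381246579, 0.0017922924381247466]) (array([ 0.56211179, -0.33859211,  0.09244687]), [0.0007471190577943989, 0.0007471190577944333])
collar ((261.0, 115.5), 24.438798904418945) [ 0.5607 -0.339   0.051 ]
clock 13.75 pos [ 0.5729 -0.2754  0.3024] yaw -99.77 tilt [-0.004 -0.014 -1.   ] q6 -1.84 F [ 0.2  0.3 -0.3] open 1.001 units [ 0.2131 -0.0057  0.3444] turn 1.2026
```

Request:
servo_tool --commands "0.212 -0.003 0.1 1 0.9;0.212 -0.003 0.25 1 0.9;0.212 -0.003 0.25 1 0.9;0.212 -0.003 0.25 1 0.9;0.212 -0.003 0.25 1 0.9;0.212 -0.003 0.25 1 0.9;0.212 -0.003 0.25 1 0.9;0.212 -0.003 0.25 1 0.9;0.212 -0.003 0.25 1 0.8;0.212 -0.003 0.25 1 0.8"

```text
clock: 14.75
tool_pos: [0.5635, -0.3372, 0.2293]
eef_rot: [0.051, 0.999, -0.007, -0.001]
contact_force: [0.4, -0.8, 0.1]
opening: 0.797
finger_force: 0.0
```

```bash
python3 - <<'E'
from cell import robot
from h import *
go(robot,(.5625,-.3387,.175),148)
E
```

```text
clock 14.75 pos [ 0.5635 -0.3372  0.2293] yaw 174.12 tilt [-0.003 -0.015 -1.   ] q6 -0.43 F [ 0.4 -0.8  0.1] open 0.797 units [ 0.0025 -0.0026  0.1812] turn 0.2902
```

Finish the turn, then check the key again from this second, lower position before descending.

Request:
servo_tool --commands "0.0025 -0.0026 0 0.29 0.8;0.0025 -0.0026 0 0.29 0.8;0.0025 -0.0026 0 0.29 0.8;0.0025 -0.0026 0 0.29 0.8"

```text
clock: 15.15
tool_pos: [0.5627, -0.3381, 0.2293]
eef_rot: [0.273, 0.962, -0.007, 0.001]
contact_force: [-0.5, -0.1, 1.3]
opening: 0.798
finger_force: 0.0
```

```bash
python3 - <<'E'
from cell import robot
from h import *
w=snap(robot,"wrist","w7");f=w[1]["frame"]
b=blobs(f,"blue",(180,100,340,330),60);print(b[:3])
m=mask(f,"blue",(180,100,340,330));Y,X=np.nonzero(m)
for y in range(b[0][2][1],b[0][2][1]+b[0][2][3],6):
    q=X[Y==y]
    if len(q):print(y,q.min(),q.max())
W1=load("w6");print(tri((w,b[0][1]),(W1,[259.62,117.08])))
go(robot,(.5625,-.3387,.076),148)
E
```

```text
[(777, [262.0, 182.7], [256, 152, 13, 62])]
152 260 265
158 257 268
164 256 268
170 256 268
176 256 268
182 256 268
188 256 268
194 256 268
200 256 268
206 256 268
212 257 267
(array([ 0.56245924, -0.33840739,  0.09783066]), [0.0002774982379084598, 0.00027749823790819357])
clock 15.2 pos [ 0.5627 -0.3383  0.2292] yaw 148.5 tilt [-0.003 -0.015 -1.   ] q6 0.01 F [0.8 0.1 0.2] open 0.803 units [0.0025 0.0057 0.5105] turn 0.0056
```

Request:
servo_tool --commands "0.0025 0.005 0.14 0.005 0.8;0.0025 0.005 0.28 0.005 0.8;0.0025 0.005 0.4 0.005 0.8;0.0025 0.005 0.48 0.005 0.8;0.0025 0.005 0.51 0.005 0.8;0.0025 0.005 0.51 0.005 0.8;0.0025 0.005 0.51 0.005 0;0.0025 0.005 0.51 0.005 0;0.0025 0.005 0.51 0.005 0;0.0025 0.005 0.51 0.005 0" --grip_force 60

```text
clock: 16.2
tool_pos: [0.5632, -0.3404, 0.0766]
eef_rot: [0.277, 0.961, -0.007, 0.001]
contact_force: [-0.6, 0.8, 3.0]
opening: 0.156
finger_force: 58.3
```

Request:
servo_tool --commands "0 0 0 0 0;0 0 0 0 0;0 0 0 0 0"

```text
clock: 16.5
tool_pos: [0.5631, -0.3405, 0.0766]
eef_rot: [0.277, 0.961, -0.007, 0.001]
contact_force: [-0.2, 1.1, 5.2]
opening: 0.158
finger_force: 58.7
```

```bash
python3 - <<'E'
from cell import robot
from h import *
w=snap(robot,"wrist","w8");go(robot,(.5625,-.3387,.22),148)
E
```

```text
clock 16.55 pos [ 0.5631 -0.3404  0.0765] yaw 147.83 tilt [-0.002 -0.015 -1.   ] q6 0.02 F [-0.2  0.2  5.4] open 0.158 units [ 0.0018 -0.0028 -0.4782] turn -0.0019
```

The grip is good. Lift straight out of the rack and carry the key towards the lock.

Request:
servo_tool --commands "0 0 -0.08 0 0;0 0 -0.18 0 0;0 0 -0.3 0 0;0 0 -0.42 0 0;0 0 -0.5 0 0;0.05 0.08 -0.5 0 0;0.15 0.25 -0.5 0 0;0.24 0.37 -0.5 0 0;0.32 0.49 -0.5 0 0;0.4 0.62 -0.5 0 0"

```text
clock: 17.55
tool_pos: [0.5597, -0.115, 0.2216]
eef_rot: [0.277, 0.961, -0.007, -0.0]
contact_force: [2.1, -0.3, -2.3]
opening: 0.153
finger_force: 58.7
```

```bash
python3 - <<'E'
from cell import robot
from h import *
w=snap(robot,"wrist","w9");f=w[1]["frame"];go(robot,(.5548,.2512,.22),198.3)
print(blobs(f,"blue",(180,100,360,384),60)[:2],blobs(load("w8")[1]["frame"],"blue",(180,100,360,384),60)[:2])
E
```

```text
clock 17.6 pos [ 0.5596 -0.1087  0.2218] yaw 148.09 tilt [-0.005 -0.009 -1.   ] q6 0.37 F [-0.9  3.8 -2.4] open 0.157 units [ 0.6478  1.01   -0.0052] turn -0.5578
[(4063, [260.85, 261.18], [244, 194, 35, 134])] [(4099, [260.93, 262.0], [244, 194, 35, 134])]
```

Request:
servo_tool --commands "0.1 0.15 0 -0.09 0;0.18 0.28 0 -0.18 0;0.26 0.41 0 -0.27 0;0.34 0.54 0 -0.36 0;0.42 0.66 0 -0.45 0;0.5 0.78 0 -0.54 0;0.57 0.9 0 -0.558 0;0.62 0.97 0 -0.558 0;0.635 0.99 0 -0.558 0;0.635 0.99 0 -0.558 0"

```text
clock: 18.6
tool_pos: [0.5571, 0.2367, 0.2163]
eef_rot: [-0.158, 0.987, -0.007, -0.004]
contact_force: [0.6, 0.1, -1.7]
opening: 0.161
finger_force: 59.3
```

```bash
python3 - <<'E'
from cell import robot
from h import *
w=snap(robot,"wrist","w10");S=snap(robot,"side","s10");go(robot,(.5548,.2512,.22),198.3)
f=w[1]["frame"]
a=cv2.resize(f[60:384,130:390,::-1],(400,500),interpolation=2);c=S[1]["frame"][90:215,190:290,::-1];cv2.imwrite("pics/c10.png",np.hstack([a,cv2.resize(c,(400,500),interpolation=2)]))
E
```

```text
clock 18.7 pos [0.5574 0.2351 0.2168] yaw -162.0 tilt [-0.005 -0.015 -1.   ] q6 0.09 F [-0.  -0.5 -2.2] open 0.153 units [-0.0083  0.0537 -0.0115] turn -0.0033
```

View pics/c10.png

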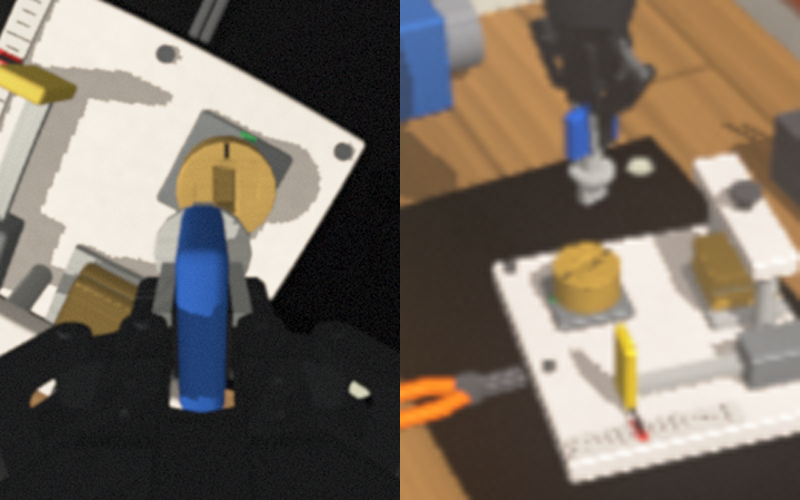

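The key is held upright over the press, with the lock slot visible at crop (225,185), in line with the handle. The gauge pointer is still in the red band at (640,435) in the side crop. Next I'll measure the key's offset in the grip.

```bash
python3 - <<'E'
from cell import robot
from h import *
w=load("w10");s,d=w;f=d["frame"]
st=dict(tool_pos=np.zeros(3),eef_rot=np.array([0,0,0,1.]));wt=(st,d)
m=mask(f,"blue",(200,150,330,345));Y,X=np.nonzero(m);print(Y.min(),Y.max())
mid=(X.min()+X.max())/2
for z,r,n in((.0055,Y.min()-.5,"near low edge"),(-.0385,Y.max()+.5,"far top edge")):
    print(n,onz(wt,np.array([261.,r]),z).round(4))
v=cv2.cvtColor(f,cv2.COLOR_RGB2HSV)[...,2].astype(int)
print([(r,int(v[r,255:267].mean())) for r in range(192,232,2)])
for r in (200,260,320):
    q=X[Y==r];print(r,q.min(),q.max(),onz(wt,np.array([[q.min()-.5,r],[q.max()+.5,r]]),-.0385).round(4).tolist())
for r in(206,210,214,218,222):print(r,onz(wt,np.array([261.,r]),-.0385).round(4))
go(robot,(.5560,.2515,.16),198.3)
E
```

```text
194 327
near low edge [0.0276 0.0005 0.0055]
far top edge [-0.0234  0.0005 -0.0385]
[(192, 100), (194, 98), (196, 98), (198, 99), (200, 98), (202, 97), (204, 97), (206, 98), (208, 98), (210, 99), (212, 100), (214, 99), (216, 100), (218, 100), (220, 109), (222, 131), (224, 154), (226, 167), (228, 172), (230, 178)]
200 250 272 [[0.0384, -0.0037, -0.0385], [0.0384, 0.0048, -0.0385]]
260 245 277 [[0.0131, -0.0061, -0.0385], [0.0131, 0.0071, -0.0385]]
320 248 274 [[-0.0188, -0.0055, -0.0385], [-0.0188, 0.0066, -0.0385]]
206 [ 0.036   0.0005 -0.0385]
210 [ 0.0344  0.0005 -0.0385]
214 [ 0.0328  0.0005 -0.0385]
218 [ 0.0312  0.0005 -0.0385]
222 [ 0.0296  0.0005 -0.0385]
clock 18.7 pos [0.5574 0.2351 0.2168] yaw -162.0 tilt [-0.005 -0.015 -1.   ] q6 0.09 F [-0.  -0.5 -2.2] open 0.153 units [-0.0142  0.056   0.1885] turn -0.0033
```

Request:
servo_tool --commands "-0.014 0.056 0 -0.003 0;-0.014 0.056 0.06 -0.003 0;-0.014 0.056 0.15 -0.003 0;-0.014 0.056 0.22 -0.003 0;-0.014 0.056 0.24 -0.003 0;-0.014 0.056 0.24 -0.003 0"

```text
clock: 19.3
tool_pos: [0.5556, 0.2516, 0.1442]
eef_rot: [-0.159, 0.987, -0.007, -0.004]
contact_force: [-0.6, 0.5, -1.9]
opening: 0.156
finger_force: 59.4
```

```bash
python3 - <<'E'
from cell import robot
from h import *
go(robot,(.5559,.2516,.1045),198.3)
E
```

```text
clock 19.3 pos [0.5556 0.2516 0.1442] yaw -161.75 tilt [-0.006 -0.015 -1.   ] q6 0.11 F [-0.6  0.5 -1.9] open 0.156 units [-0.0024  0.0013  0.1323] turn -0.0005
```

Request:
servo_tool --commands "-0.001 0 0.02 0 0;-0.001 0 0.035 0 0;-0.001 0 0.045 0 0;-0.001 0 0.055 0 0;-0.001 0 0.065 0 0;-0.001 0 0.075 0 0;-0.001 0 0.075 0 0"

```text
clock: 20.0
tool_pos: [0.5559, 0.252, 0.1218]
eef_rot: [-0.159, 0.987, -0.007, -0.003]
contact_force: [-0.4, -1.0, -2.7]
opening: 0.149
finger_force: 59.4
```

Request:
servo_tool --commands "-0.001 0 0.015 0 0;-0.001 0 0.03 0 0;-0.001 0 0.042 0 0;-0.001 0 0.05 0 0;-0.001 0 0.056 0 0;-0.001 0 0.06 0 0;-0.001 0 0.06 0 0"

```text
clock: 20.7
tool_pos: [0.5563, 0.2519, 0.1047]
eef_rot: [-0.159, 0.987, -0.007, -0.003]
contact_force: [-1.8, -0.3, 1.6]
opening: 0.159
finger_force: 59.9
```

Request:
servo_tool --commands "0 0 0.005 0 0;0 0 0.009 0 0;0 0 0.009 0 0;0 0 0.009 0 0"

```text
clock: 21.1
tool_pos: [0.5564, 0.2519, 0.1046]
eef_rot: [-0.159, 0.987, -0.006, -0.002]
contact_force: [-5.8, -3.0, 14.7]
opening: 0.157
finger_force: 62.1
```

Request:
servo_tool --commands "0 0 0 0.06 0;0 0 0 0.14 0;0 0 0 0.22 0;0 0 0 0.3 0;0 0 0 0.38 0;0 0 0 0.46 0;0 0 0 0.54 0;0 0 0 0.6 0;0 0 0 0.6 0"

```text
clock: 22.0
tool_pos: [0.5572, 0.2513, 0.1045]
eef_rot: [0.308, 0.951, -0.007, 0.002]
contact_force: [-3.3, -4.8, 13.9]
opening: 0.151
finger_force: 61.7
```

```bash
python3 - <<'E'
from cell import robot
from h import *
go(robot,(.5559,.2516,.1045));print(robot.read_state()["torque"].round(2))
E
```

```text
clock 22.0 pos [0.5572 0.2513 0.1045] yaw 144.16 tilt [-0.    -0.014 -1.   ] q6 1.06 F [-3.3 -4.8 13.9] open 0.151 units [ 0.0041 -0.0017  0.    ] turn 0
[-0.97  0.79 -0.06]
```

Request:
servo_tool --commands "0 0 0 0.05 0;0 0 0 0.1 0;0 0 0 0.13 0;0 0 0 0.16 0;0 0 0 0.16 0"

```text
clock: 22.5
tool_pos: [0.5571, 0.251, 0.1045]
eef_rot: [0.424, 0.906, -0.007, 0.003]
contact_force: [-3.7, -5.8, 14.7]
opening: 0.153
finger_force: 61.8
```

```bash
python3 - <<'E'
from cell import robot
from h import *
go(robot,(.5559,.2516,.1045));print(robot.read_state()["torque"].round(2))
E
```

```text
clock 22.5 pos [0.5571 0.251  0.1045] yaw 129.82 tilt [-0.    -0.015 -1.   ] q6 1.31 F [-3.7 -5.8 14.7] open 0.153 units [ 0.0043 -0.0018  0.0001] turn 0
[-1.31  0.99  0.08]
```

Request:
servo_tool --commands "0 0 0 0.03 0;0 0 0 0.06 0;0 0 0 0.09 0;0 0 0 0.09 0"

```text
clock: 22.9
tool_pos: [0.5559, 0.2507, 0.1045]
eef_rot: [0.486, 0.874, -0.007, 0.003]
contact_force: [-7.9, -8.0, 17.2]
opening: 0.152
finger_force: 63.2
```

```bash
python3 - <<'E'
from cell import robot
from h import *
go(robot,(.5559,.2516,.1045));print(robot.read_state()["torque"].round(2))
E
```

```text
clock 22.9 pos [0.5559 0.2507 0.1045] yaw 121.85 tilt [-0.002 -0.016 -1.   ] q6 1.45 F [-7.9 -8.  17.2] open 0.152 units [0.0025 0.0015 0.0001] turn 0
[-1.52  1.87  0.87]
```

Request:
servo_tool --commands "0 0 0 0.03 0;0 0 0 0.06 0;0 0 0 0.08 0;0 0 0 0.08 0"

```text
clock: 23.3
tool_pos: [0.5562, 0.2504, 0.1047]
eef_rot: [0.539, 0.842, -0.007, 0.004]
contact_force: [-6.6, -8.1, 18.2]
opening: 0.157
finger_force: 119.7
```

```bash
python3 - <<'E'
from cell import robot
from h import *
go(robot,(.5559,.2516,.1045));print(robot.read_state()["torque"].round(2))
w=snap(robot,"wrist","w11");cv2.imwrite("pics/w11c.png",cv2.resize(w[1]["frame"][100:384,130:400,::-1],None,fx=2,fy=2,interpolation=2))
E
```

```text
clock 23.3 pos [0.5562 0.2504 0.1047] yaw 114.77 tilt [-0.002 -0.017 -1.   ] q6 1.57 F [-6.6 -8.1 18.2] open 0.157 units [0.0041 0.0009 0.0008] turn 0
[-1.82  1.72  1.82]
```

The torque has risen to 1.8 N m, so the lock is at its stop. Open the gripper, retreat upward and check.

Request:
servo_tool --commands "0 0 -0.008 0 0;0 0 -0.008 0 0;0 0 -0.008 0 0.25;0 0 -0.008 0 0.5;0 0 -0.008 0 0.7;0 0 -0.008 0 0.7;0 0 -0.008 0 0.7"

```text
clock: 24.05
tool_pos: [0.5564, 0.252, 0.104]
eef_rot: [0.54, 0.842, -0.007, 0.002]
contact_force: [-0.2, 0.1, -0.4]
opening: 0.701
finger_force: 0.0
```

Request:
servo_tool --commands "0 0 -0.05 0 0.7;0 0 -0.15 0 0.7;0 0 -0.3 0 0.7;0 0 -0.45 0 0.7;-0.1 0 -0.55 0 0.7;-0.2 0 -0.6 0 0.7;-0.25 0 -0.6 0 0.7;-0.25 0 -0.6 0 0.7"

```text
clock: 24.85
tool_pos: [0.589, 0.1849, 0.2842]
eef_rot: [0.541, 0.841, -0.007, 0.002]
contact_force: [-0.2, 0.5, -0.6]
opening: 0.698
finger_force: 0.0
```

```bash
python3 - <<'E'
from cell import robot
from h import *
w=snap(robot,"wrist","w12");S=snap(robot,"side","s12");f=w[1]["frame"];go(robot,(.5559,.2516,.1045))
m=mask(f,"blue",(150,60,370,300));c=max(cv2.findContours(m,0,1)[0],key=cv2.contourArea);r=cv2.minAreaRect(c);print(r,blobs(f,"gold",(150,60,370,300),100))
P=onz(w,cv2.boxPoints(r),.143);print([np.round(np.linalg.norm(P[i]-P[i-1])*1000,1) for i in range(4)]);k=np.argmax([np.linalg.norm(P[i]-P[i-1]) for i in range(4)]);d=P[k]-P[k-1];print("handle yaw",np.degrees(np.arctan2(d[1],d[0]))%180,onz(w,np.array(r[0]),.143))
b=blobs(S[1]["frame"],"blue",(210,90,280,180),20);print(b[:2])
x,y=map(int,r[0]);a=cv2.resize(f[max(y-60,0):y+70,x-65:x+65,::-1],(400,400),interpolation=2);c=S[1]["frame"][90:215,190:315,::-1];cv2.imwrite("pics/c12.png",np.hstack([a,cv2.resize(c,(400,400),interpolation=2)]))
if b:print(tri((w,r[0]),(S,b[0][1])))
E
```

```text
clock 24.95 pos [0.5878 0.1863 0.2832] yaw 114.58 tilt [-0.007 -0.014 -1.   ] q6 1.45 F [-0.5  0.5 -0.7] open 0.696 units [0.2483 0.0007 0.5931] turn 0
((258.7986755371094, 102.443115234375), (56.46107864379883, 12.630066871643066), 79.2156982421875) [(1563, [324.92, 177.4], [301, 150, 51, 57]), (675, [361.31, 245.13], [347, 221, 23, 48]), (535, [276.98, 100.23], [263, 77, 25, 50]), (487, [242.03, 106.33], [233, 80, 23, 50]), (404, [190.95, 199.03], [177, 178, 31, 43]), (334, [316.11, 291.07], [302, 274, 26, 26])]
[np.float64(53.9), np.float64(11.8), np.float64(53.9), np.float64(12.0)]
handle yaw 124.94320536467359 [0.55486071 0.25156176 0.143     ]
[(146, [235.46, 144.42], [229, 138, 15, 14])]
(array([0.55456619, 0.25144733, 0.12155806]), [6.214861387083104e-05, 6.214861387077118e-05])
```

View pics/c12.png

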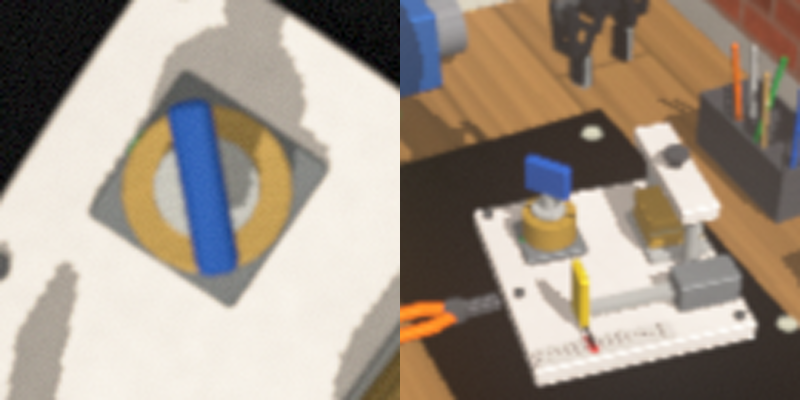

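The key stands upright and home: its handle centre is at 121.6 mm against the expected 121 mm, and it is centred on the lock. The pointer is still in the red band, at (592,348) in the side crop. As a last check on the lock angle I'll find its black lines from an oblique view.

Request:
servo_tool --commands "0 -0.15 0 0 0.7;0 -0.3 0 0 0.7;0 -0.4 0 0 0.7;0 -0.4 0 0 0.7;0 -0.4 0 0 0.7"

```text
clock: 25.45
tool_pos: [0.4785, 0.137, 0.2856]
eef_rot: [0.54, 0.842, -0.007, 0.002]
contact_force: [-0.6, -1.0, -0.7]
opening: 0.696
finger_force: 0.0
```

```bash
python3 - <<'E'
from cell import robot
from h import *
w=snap(robot,"wrist","w13");f=w[1]["frame"];g=cv2.cvtColor(f,cv2.COLOR_RGB2HSV)
C=np.array([.5548,.2513])
uu,vv=np.meshgrid(np.arange(512),np.arange(384));X=onz(w,np.stack([uu,vv],-1).astype(float),.073)
dx=X[...,:2]-C;R=np.hypot(*np.moveaxis(dx,-1,0));A=np.degrees(np.arctan2(dx[...,1],dx[...,0]))%360
s=(R>.023)&(R<.031)
for a in range(0,360,5):
    k=s&(abs((A-a+180)%360-180)<2.5)
    if k.any():print(a,int(k.sum()),"V",int(g[k][:,2].min()),int(np.median(g[k][:,2])),"H",int(np.median(g[k][:,0])),end=" | ")
E
```

```text
0 11 V 147 177 H 109 | 5 11 V 155 184 H 109 | 10 12 V 170 184 H 109 | 15 11 V 173 182 H 109 | 20 10 V 179 185 H 109 | 25 12 V 178 185 H 109 | 30 12 V 179 183 H 109 | 35 10 V 180 184 H 109 | 40 11 V 181 184 H 109 | 45 11 V 179 185 H 109 | 50 10 V 180 184 H 109 | 55 12 V 178 186 H 109 | 60 11 V 171 186 H 109 | 65 10 V 163 180 H 109 | 70 11 V 146 179 H 109 | 75 13 V 126 170 H 109 | 80 12 V 107 141 H 109 | 85 11 V 102 121 H 109 | 90 12 V 101 105 H 109 | 95 12 V 91 100 H 109 | 100 11 V 87 101 H 109 | 105 12 V 81 100 H 109 | 110 10 V 83 95 H 108 | 115 12 V 84 102 H 65 | 120 11 V 114 180 H 20 | 125 11 V 140 190 H 20 | 130 12 V 78 122 H 19 | 135 12 V 83 99 H 19 | 140 11 V 159 188 H 20 | 145 13 V 178 201 H 20 | 150 12 V 181 200 H 20 | 155 13 V 169 202 H 20 | 160 11 V 192 201 H 20 | 165 13 V 194 201 H 20 | 170 12 V 193 199 H 20 | 175 12 V 195 200 H 20 | 180 12 V 189 199 H 20 | 185 14 V 188 198 H 20 | 190 12 V 196 199 H 20 | 195 13 V 191 199 H 19 | 200 14 V 192 200 H 20 | 205 14 V 195 202 H 20 | 210 11 V 200 202 H 20 | 215 13 V 196 200 H 20 | 220 13 V 197 199 H 20 | 225 12 V 194 198 H 20 | 230 12 V 195 197 H 20 | 235 13 V 193 198 H 20 | 240 12 V 195 197 H 20 | 245 13 V 194 199 H 20 | 250 11 V 193 196 H 20 | 255 12 V 192 194 H 20 | 260 11 V 191 195 H 20 | 265 12 V 192 197 H 20 | 270 12 V 192 195 H 20 | 275 11 V 191 194 H 20 | 280 13 V 191 193 H 20 | 285 10 V 191 194 H 19 | 290 14 V 189 194 H 20 | 295 14 V 191 196 H 19 | 300 9 V 193 198 H 20 | 305 12 V 177 193 H 19 | 310 12 V 89 140 H 18 | 315 11 V 91 101 H 111 | 320 11 V 101 103 H 109 | 325 12 V 101 103 H 109 | 330 10 V 103 104 H 109 | 335 12 V 101 104 H 109 | 340 11 V 102 107 H 109 | 345 13 V 105 114 H 109 | 350 10 V 104 150 H 109 | 355 12 V 121 165 H 109 |
```

The lock's black lines now stand at about 132°, against 198° before: 66° clockwise, to a firm stop. The 7° between lock and handle matches the blade's play in the slot. I'm handing the job in.

```bash
python3 -c "
from cell import robot
print(robot.sign_off())"
```

```text
the job is handed in; nothing more can be done
None
```

The job is handed in: the gauge pointer stands in the red band, and the blue key is fully home in the brass lock, turned clockwise to its stop and released, after about 25.5 s of the 61 s allowed.

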